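Find the loose lid of the keepsake chest

ROBOT

A 6-joint arm with a two-finger parallel gripper is mounted at the origin on the work surface. World frame = base frame: x ahead of the robot, y to its left, z up, the work surface at z = 0. Lengths are in m, angles in rad, forces in N, time in s.
With the tool pointing down it reaches from about 0.25 to 0.775 m from the base axis. Payload 4 kg.
Tool frame: the origin (TCP) lies at the very end of the fingers, on their centre line; the grasp point (between the pads) lies 19 mm behind it; z points along the fingers, x is the direction in which the jaws open and shut, and the axes are right-handed (so a half turn about z gives the same grasp; the last joint's range is limited). The gripper opens to 94 mm and grips with 3 to 60 N. Pads are 16 mm wide; open, the fingers measure 119 mm over their backs; the gripper's body (75 mm by 177 mm) begins 78 mm behind the grasp point.
Start: joints at [1.12, 0.087, 1.371, -0, 1.684, -0.103], TCP at [0.187, 0.517, 0.206] pointing down, gripper open.
Joint ranges: [-3.1, 3.1], [-0.76, 2.03], [0.27, 2.55], [-1.08, 4.22], [0.17, 2.65], [-2.57, 2.57]. Speed limits (rad/s): [2.79, 2.79, 3.14, 3.14, 3.14, 3.14].

INTERFACE

Orientations are given as [roll, pitch, yaw] about the fixed x, y, z axes, in that order (R = Rz(yaw) Ry(pitch) Rx(roll)).
In Python, from bench import robot, cams, ticket gives the robot as it stands.
- The arm moves only by the tool jog_arm, never from a script. Its argument "series" is a list of rows, each an object of numbers: "x", "y", "z": the shift along the tool's x, y, z in m; "rx", "ry", "rz": the turn, a rotation vector about the tool's x, y, z in degrees. A call has 1 to 12 rows; each row shifts and turns the pose as measured when the row begins, along the tool's axes as they then stand; what a row does not reach is not made up. A row lasts 1/12 s, in which the tool goes at most 41.7 mm and 7.16 degrees, less where a joint would pass 70% of its speed; a pose out of reach is approached as far as the arm can. A call with a gripper value outside its range is refused whole. "claw" is the opening, from 0 (shut) to 1 (fully open), set as the call begins (left out, the last holds). The fingers move at their own pace and stop on an object; the grip force is fixed at half the most. Time passes only in rows, so rows that do not move let the fingers close. It gives the time, the measured TCP pose, the force and the opening at its end, in the units of the state.
- robot.get_obs(): the state, without advancing time (a new reading comes with each control period).
- cams.snapshot(name): name is "side" or "top"; returns a dict with "img" (400x640x3 uint8, red, green, blue), "mtx" (3x3 intrinsics, pixels), "k1" (the pictures are not rectified: a ray, as slopes to the right and down, at radius r is drawn at 1 + k1 r^2 times it, then the intrinsics apply), "origin" and "attitude" of the camera in the world. Camera axes: x right, y down, z forward; pixel columns grow to the right and rows downward; lengths in m; the calibration is good to about 2 mm. A picture is of the moment at which its call begins. There is no depth.
- ticket.close_job(): hands the job in, once; it reports no verdict.
Trained networks look in a picture, given as the dict that the camera call returned (one of the last four; its "shot" number tells which), for a name from the list of things; names that differ only in an ending like _2 or _b are one class to them, and where a whole thing is asked for, a point or a joint stands for the part that bears it (a point fixed in the world has none). Each returns a list of dicts, best first, with "p" (0 to 1); they miss things now and then, are a little off and sometimes report something else, mostly with a low value. They report only what shows in the picture. A call takes as long as a camera call.
- cams.look_for(thing, picture): "bbox" ([left, top, width, height] in pixels, round what is visible of it).
The state is a dict: "time": time; "joint_positions": joint angles; "qvel": joint speeds; "joint_torque": joint torques, N m; "tool_pos": TCP position; "ee_rot": TCP orientation; "wrist_force": force on the tool from outside, world axes, zero at the start; "wrist_torque": the same for the moment, N m; "width": finger opening in m.
Only numpy, scipy, OpenCV 4.12 (cv2) and the standard library are available. Lean on these libraries where they do the work, as an engineer would, in place of code of your own. Each camera call takes 0.05 s, during which the arm holds its last target.

TASK

One of the four identical lids of the wooden keepsake chest is not jammed: press the lids near an edge, one after another, until you find the one that rocks, then push that lid on round until it stands steeply open, and leave it so. Use the fingertips only: do not lift or shove the chest, and leave the bowl, the pot and the spoon alone.

Things in the scene. Friction and masses are not known exactly. Their poses are not given: they have to be found in the camera images.
- chest: Dark wooden keepsake chest standing loose on the table, 5 to 8 kg, 150 (its x) x 452 (its y) x 78 mm high; origin: centre of its underside, z up. Four identical light lids in a row along its y, 106 mm apart, flush with its top. Under each a compartment 102 (x) x 94 mm, floor 8 mm up. Three hold a hidden block that jams the lid; which lid is free differs from run to run and cannot be seen
- lid0_mid (a point): Centre of lid 0 (counted from the chest's -y end), on its pivot axis, 4 mm under its top face, 74 mm above the table. Light-wood board 100 (its x) x 92 (its y) x 8 mm; its axes turn with it (z out of its top face). At 0 tilt its top is 78 mm above the table
- lid1_mid (a point): Centre of lid 1 (counted from the chest's -y end), on its pivot axis, 4 mm under its top face, 74 mm above the table. Light-wood board 100 (its x) x 92 (its y) x 8 mm; its axes turn with it (z out of its top face). At 0 tilt its top is 78 mm above the table
- lid2_mid (a point): Centre of lid 2 (counted from the chest's -y end), on its pivot axis, 4 mm under its top face, 74 mm above the table. Light-wood board 100 (its x) x 92 (its y) x 8 mm; its axes turn with it (z out of its top face). At 0 tilt its top is 78 mm above the table
- lid3_mid (a point): Centre of lid 3 (counted from the chest's -y end), on its pivot axis, 4 mm under its top face, 74 mm above the table. Light-wood board 100 (its x) x 92 (its y) x 8 mm; its axes turn with it (z out of its top face). At 0 tilt its top is 78 mm above the table
- lid0 (a joint): Tilt of lid 0 (rad) about a pivot through its middle along the chest's y: 0 flush, positive when its edge at the chest's +x side sinks and the other rises, negative the other way; stops at +-1.35. A jammed lid gives under 0.06. The free one rocks either way at about 1.5 to 2.5 N near an edge (not on the middle line) and stays as left
- lid1 (a joint): Tilt of lid 1 (rad) about a pivot through its middle along the chest's y: 0 flush, positive when its edge at the chest's +x side sinks and the other rises, negative the other way; stops at +-1.35. A jammed lid gives under 0.06. The free one rocks either way at about 1.5 to 2.5 N near an edge (not on the middle line) and stays as left
- lid2 (a joint): Tilt of lid 2 (rad) about a pivot through its middle along the chest's y: 0 flush, positive when its edge at the chest's +x side sinks and the other rises, negative the other way; stops at +-1.35. A jammed lid gives under 0.06. The free one rocks either way at about 1.5 to 2.5 N near an edge (not on the middle line) and stays as left
- lid3 (a joint): Tilt of lid 3 (rad) about a pivot through its middle along the chest's y: 0 flush, positive when its edge at the chest's +x side sinks and the other rises, negative the other way; stops at +-1.35. A jammed lid gives under 0.06. The free one rocks either way at about 1.5 to 2.5 N near an edge (not on the middle line) and stays as left
- bowl: Turned wooden bowl, 110 mm across, 45 mm high, standing on the table beyond the chest; origin at the centre of its underside. Leave alone
- pot: Small turned dark-wood pot with a knobbed lid in one piece, 60 mm across, 71 mm high, standing on the robot's side of the chest; origin at the centre of its underside. Leave alone
- spoon: Wooden spoon, 200 mm long, lying on the table beyond the chest; origin under its middle. Leave alone

How it is judged:
By the outcome, as a careful person would: the job done as asked, in the order asked, and still so for the second after the job is handed in, with the robot touching nothing.
It also fails if it takes over 45 s, if anything falls off the work surface, if the arm or the gripper's body presses on something with over 40 N, if the wrist force passes 120 N, or if a joint passes its speed limit or range.

## Working session

There is one attempt and no reset: what is moved stays moved. The work goes in short steps, Python scripts to look and compute and a tool call to move; the robot and the scene stay as the last step left them, time stands still between calls to the robot, and variables do not carry over. Pictures are saved under pics/ and viewed, and the job is handed in when it is done.

Besides the shell and the picture viewer there is one more tool, called after ">>>" as name([rows], argument=value, ...), one row to a line, values as JSON. jog_arm: Moves the arm, as the interface text tells. Its arguments: {"type":"object","properties":{"series":{"type":"array","items":{"type":"object","properties":{"x":{"type":"number"},"y":{"type":"number"},"z":{"type":"number"},"rx":{"type":"number"},"ry":{"type":"number"},"rz":{"type":"number"}}}},"claw":{"type":"number"}},"required":["series"]}

```bash
mkdir -p pics; ls
python3 - <<'E'
from bench import robot,cams
import cv2,json
for n in("side","top"):
    s=cams.snapshot(n)
    cv2.imwrite(f"pics/{n}0.png",s["img"][:,:,::-1])
    print(n,s["mtx"],s["k1"],s["origin"],s["attitude"],s["shot"])
    for t in("chest","lid0","lid3","bowl","pot","spoon"):
        print(t,[( [round(v) for v in d["bbox"]],round(d["p"],2)) for d in cams.look_for(t,s)][:5])
print(robot.get_obs())
E
```

```text
pics
side [[515.72120858   0.         314.66836503]
 [  0.         515.72120858 207.02813388]
 [  0.           0.           1.        ]] -0.03672042969595105 [0.51210947 0.64413123 0.67107678] [-2.33009121  0.01662598 -3.04268221] 1
chest [([253, 121, 128, 224], 0.77)]
lid0 [([289, 201, 65, 40], 0.91), ([300, 161, 61, 39], 0.82), ([272, 247, 78, 51], 0.82), ([230, 134, 53, 43], 0.68), ([313, 128, 55, 33], 0.66)]
lid3 [([289, 201, 65, 40], 0.91), ([300, 161, 61, 39], 0.82), ([272, 247, 78, 51], 0.82), ([230, 134, 53, 43], 0.68), ([313, 128, 55, 33], 0.66)]
bowl [([231, 134, 55, 41], 0.81), ([270, 245, 78, 55], 0.42)]
pot [([393, 170, 34, 40], 0.81)]
spoon []
top [[406.75564887   0.         321.11949712]
 [  0.         406.75564887 192.05108463]
 [  0.           0.           1.        ]] -0.09637908068052134 [0.53476995 0.04204732 0.95179418] [-3.10053463 -0.01446093 -1.5602197 ] 2
chest [([227, 154, 215, 84], 0.84)]
lid0 [([288, 169, 46, 52], 0.93), ([242, 165, 43, 51], 0.89), ([388, 178, 44, 46], 0.84), ([344, 172, 40, 50], 0.75)]
lid3 [([288, 169, 46, 52], 0.93), ([242, 165, 43, 51], 0.89), ([388, 178, 44, 46], 0.84), ([344, 172, 40, 50], 0.75)]
bowl [([385, 104, 50, 48], 0.91)]
pot [([360, 248, 28, 27], 0.63)]
spoon []
{'time': 0.7, 'joint_positions': array([ 1.11985313e+00,  8.71291780e-02,  1.37063773e+00, -1.63546209e-05,
        1.68364284e+00, -1.03128135e-01]), 'qvel': array([-2.11624874e-05, -1.86086375e-03,  1.00693048e-03, -6.19286597e-04,
       -5.49930627e-04,  7.67271679e-04]), 'joint_torque': array([ 6.11689575e-04, -3.39922857e+01, -3.02514267e+01,  7.17699062e-02,
        2.35663058e-02, -1.07478468e-05]), 'tool_pos': array([0.18749911, 0.5170784 , 0.20557626]), 'ee_rot': array([ 3.14155766e+00, -1.80267420e-04,  1.22297943e+00]), 'wrist_force': array([-0.46420391,  0.13871432, -0.10373287]), 'wrist_torque': array([-0.0244002 ,  0.0528341 ,  0.00646518]), 'width': 0.09393523725875241}
```

View pics/side0.png

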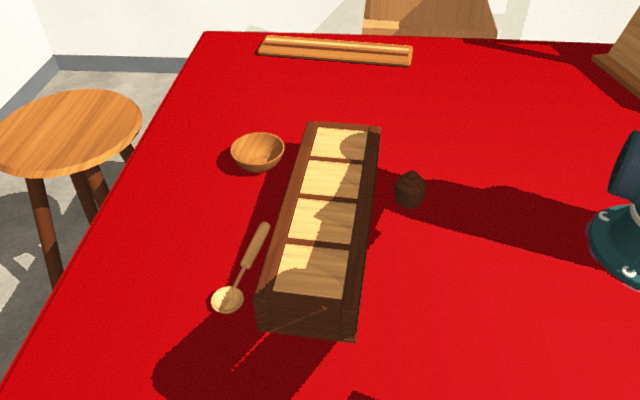

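View pics/top0.png

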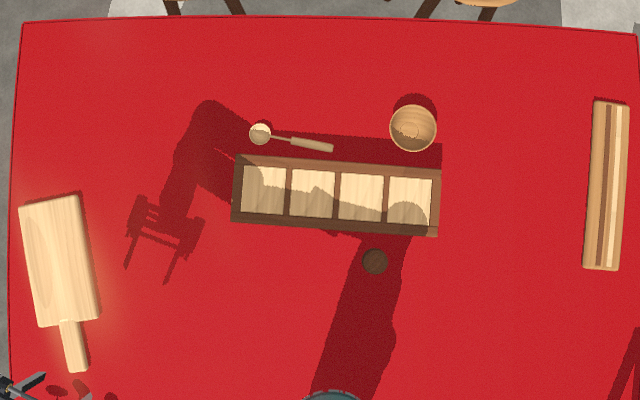

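Run:
```python
import cv2
a=cv2.imread("pics/top0.png")[140:250,220:450]; cv2.imwrite("pics/topz.png",cv2.resize(a,None,fx=3.4,fy=3.4,interpolation=cv2.INTER_CUBIC))
a=cv2.imread("pics/side0.png")[110:350,220:440]; cv2.imwrite("pics/sidez.png",cv2.resize(a,None,fx=2.5,fy=2.5,interpolation=cv2.INTER_CUBIC))
```

```text
(no output)
```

View pics/topz.png

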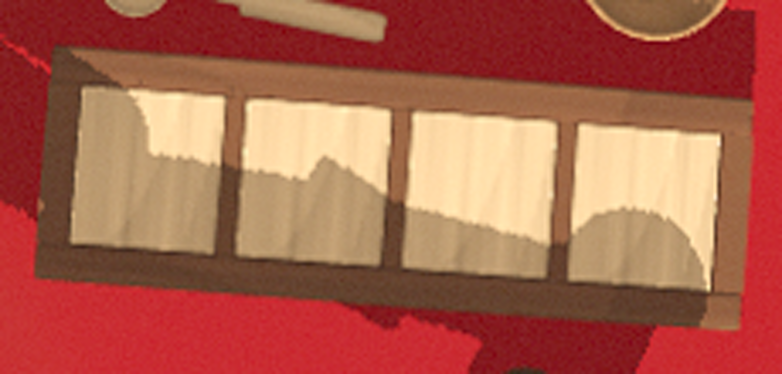

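View pics/sidez.png

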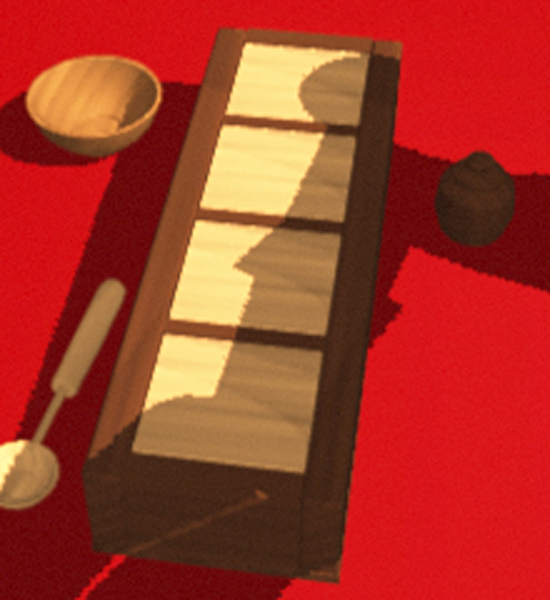

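```bash
cat > h.py <<'E'
import numpy as np,cv2
from scipy.spatial.transform import Rotation as R
from scipy.optimize import least_squares
CAM={"side":([[515.7212,0,314.66837],[0,515.7212,207.02813],[0,0,1]],-0.03672043,[0.51210947,0.64413123,0.67107678],[-2.33009121,0.01662598,-3.04268221]),
"top":([[406.75565,0,321.1195],[0,406.75565,192.05108],[0,0,1]],-0.09637908,[0.53476995,0.04204732,0.95179418],[-3.10053463,-0.01446093,-1.5602197])}
def proj(n,P):
    K,k,o,a=CAM[n];K=np.array(K)
    c=R.from_euler("xyz",a).inv().apply(np.atleast_2d(P)-o);s=c[:,:2]/c[:,2:]
    s=s*(1+k*(s**2).sum(1,keepdims=True));return s*K[0,0]+K[:2,2]
def ray(n,uv,z):
    K,k,o,a=CAM[n];K=np.array(K)
    s0=(np.atleast_2d(uv)-K[:2,2])/K[0,0];s=s0.copy()
    for _ in range(20): s=s0/(1+k*(s**2).sum(1,keepdims=True))
    d=R.from_euler("xyz",a).apply(np.c_[s,np.ones(len(s))]);o=np.array(o)
    return o+d*((z-o[2])/d[:,2:])
E
python3 - <<'E'
from h import *
T=np.array([[82,87],[225,96],[213,253],[71,243],[246,99],[391,110],[379,265],[235,256],[412,112],[557,122],[547,278],[402,268],[578,124],[721,133],[710,291],[567,282]])/3.4+[220,140]
S=np.array([[162,335],[322,350],[305,472],[134,455],[244,43],[366,52],[357,122],[226,121]])/2.5+[220,110]
def lids(p):
    x,y,a=p;c,s=np.cos(a),np.sin(a);out=[]
    for i in range(4):   # i=0 is +y end ; order TL,TR,BR,BL in top
        yc=.159-.106*i
        for dx,dy in((.05,.046),(.05,-.046),(-.05,-.046),(-.05,.046)):
            q=(dx,yc+dy);out.append([x+c*q[0]-s*q[1],y+s*q[0]+c*q[1],.078])
    return np.array(out)
# side order for near lid: TL in side = +x,-y ; TR=-x,-y ; BR=-x,+y ; BL=+x,+y
idx=[1,2,3,0, 13,14,15,12]
print(np.round(ray("top",T,.078)[:,:2],4)[[0,3,13,14]])
idx2=[1,2,3,0,13,14,15,12]
def f(p,w=(1,1)):
    L=lids(p);return np.r_[(w[0]*(proj("top",L)-T)).ravel(),(w[1]*(proj("side",L[idx2])-S)).ravel()]
for w in((1,0),(0,1),(1,1)):
    r=least_squares(f,[.55,.05,0],args=(w,));print(w,r.x,np.degrees(r.x[2]),np.sqrt(np.mean(r.fun**2)))
x,y,a=r.x
print(np.round(lids(r.x).reshape(4,4,3).mean(1),4))
print(f(r.x).reshape(-1,2).round(1).tolist())
# pot centre, bowl
for n,u,z in(("top",(375,261),.06),("top",(413,128),.04)):print(ray(n,u,z))
E
```

```text
[[ 0.6261  0.1966]
 [ 0.5271  0.2017]
 [ 0.6017 -0.2115]
 [ 0.5007 -0.2044]]
(1, 0) [ 0.5638354  -0.00374105 -0.06330431] -3.627069749448552 0.264369672093714
(0, 1) [ 5.64097210e-01  2.35479137e-04 -5.87004847e-02] -3.3632900294345065 0.5781768224839342
(1, 1) [ 0.5639702  -0.0025131  -0.06084712] -3.4862831982340428 0.8772908161134443
[[ 0.5736  0.1562  0.078 ]
 [ 0.5672  0.0504  0.078 ]
 [ 0.5607 -0.0554  0.078 ]
 [ 0.5543 -0.1612  0.078 ]]
[[-1.1, -0.1], [-0.7, 0.3], [-0.7, 0.4], [-1.6, 0.3], [-0.4, -0.2], [-0.5, -0.3], [-0.3, 0.4], [-0.7, 0.0], [-0.2, -0.4], [-0.5, -0.2], [-0.6, 0.1], [-0.5, 0.0], [-0.3, -0.4], [-0.6, 0.1], [-0.2, -0.4], [-0.1, -0.7], [0.9, -1.3], [0.7, -0.4], [0.2, -0.9], [-0.7, -2.5], [-0.3, -0.7], [0.9, -0.3], [0.2, 0.3], [-0.7, -3.9]]
[[ 0.42151682 -0.09024553  0.06      ]]
[[ 0.72105048 -0.17895862  0.04      ]]
```

>>> jog_arm([
  {"rz": -5.5},
  {"rz": -5.5},
  {"rz": -5.4},
], claw=0)

```text
invalid input
```

>>> jog_arm([
  {"x": -0.027,"y": 0.0295},
  {"x": -0.027,"y": 0.0295},
  {"x": -0.027,"y": 0.0295},
  {"x": -0.027,"y": 0.0295},
  {"x": -0.027,"y": 0.0295},
  {"x": -0.027,"y": 0.0295},
  {"x": -0.027,"y": 0.0295},
  {"x": -0.027,"y": 0.0295},
  {"x": -0.027,"y": 0.0295},
  {"x": -0.027,"y": 0.0295},
  {"x": -0.027,"y": 0.0295},
  {"x": -0.027,"y": 0.0295},
])

```text
invalid input
```

>>> jog_arm([
  {"x": 0,"y": 0,"z": 0,"rx": 0,"ry": 0,"rz": -5.5},
  {"x": 0,"y": 0,"z": 0,"rx": 0,"ry": 0,"rz": -5.5},
  {"x": 0,"y": 0,"z": 0,"rx": 0,"ry": 0,"rz": -5.4},
], claw=0)

```text
time: 0.95
tool_pos: [0.1875, 0.5171, 0.2056]
ee_rot: [3.141, -0.0, 1.52]
wrist_force: [-0.9, -0.9, 0.1]
width: 0.0775
```

>>> jog_arm([
  {"x": -0.027,"y": 0.0295,"z": 0,"rx": 0,"ry": 0,"rz": 0},
  {"x": -0.027,"y": 0.0295,"z": 0,"rx": 0,"ry": 0,"rz": 0},
  {"x": -0.027,"y": 0.0295,"z": 0,"rx": 0,"ry": 0,"rz": 0},
  {"x": -0.027,"y": 0.0295,"z": 0,"rx": 0,"ry": 0,"rz": 0},
  {"x": -0.027,"y": 0.0295,"z": 0,"rx": 0,"ry": 0,"rz": 0},
  {"x": -0.027,"y": 0.0295,"z": 0,"rx": 0,"ry": 0,"rz": 0},
  {"x": -0.027,"y": 0.0295,"z": 0,"rx": 0,"ry": 0,"rz": 0},
  {"x": -0.027,"y": 0.0295,"z": 0,"rx": 0,"ry": 0,"rz": 0},
  {"x": -0.027,"y": 0.0295,"z": 0,"rx": 0,"ry": 0,"rz": 0},
  {"x": -0.027,"y": 0.0295,"z": 0,"rx": 0,"ry": 0,"rz": 0},
  {"x": -0.027,"y": 0.0295,"z": 0,"rx": 0,"ry": 0,"rz": 0},
  {"x": -0.027,"y": 0.0295,"z": 0,"rx": 0,"ry": 0,"rz": 0},
])

```text
time: 1.95
tool_pos: [0.5355, 0.1718, 0.2057]
ee_rot: [3.139, -0.007, 1.543]
wrist_force: [1.2, 0.7, 1.7]
width: 0.001
```

>>> jog_arm([
  {"x": -0.013,"y": 0,"z": 0.03,"rx": 0,"ry": 0,"rz": 1.9},
  {"x": 0,"y": 0,"z": 0.035,"rx": 0,"ry": 0,"rz": 0},
  {"x": 0,"y": 0,"z": 0.035,"rx": 0,"ry": 0,"rz": 0},
  {"x": 0,"y": 0,"z": 0.015,"rx": 0,"ry": 0,"rz": 0},
  {"x": 0,"y": 0,"z": 0,"rx": 0,"ry": 0,"rz": 0},
  {"x": 0,"y": 0,"z": 0,"rx": 0,"ry": 0,"rz": 0},
])

```text
time: 2.45
tool_pos: [0.545, 0.1491, 0.0883]
ee_rot: [3.13, -0.006, 1.492]
wrist_force: [0.2, -0.3, 0.8]
width: 0.0004
```

Run:
```python
from bench import robot
o=robot.get_obs();print(o["tool_pos"].round(4),o["ee_rot"].round(3),o["wrist_force"].round(2),o["joint_positions"].round(2))
```

```text
[0.545  0.1491 0.0883] [ 3.13  -0.006  1.492] [ 0.19 -0.31  0.75] [ 0.16  0.16  1.52  0.    1.44 -1.33]
```

>>> jog_arm([
  {"x": 0.0084,"y": -0.01,"z": 0,"rx": 0,"ry": 0,"rz": -1},
  {"x": 0,"y": 0,"z": 0.004,"rx": 0,"ry": 0,"rz": 0},
  {"x": 0,"y": 0,"z": 0.002,"rx": 0,"ry": 0,"rz": 0},
  {"x": 0,"y": 0,"z": 0.0,"rx": 0,"ry": 0,"rz": 0},
])

```text
time: 2.78
tool_pos: [0.5371, 0.1609, 0.0871]
ee_rot: [3.123, -0.008, 1.514]
wrist_force: [0.0, 0.2, -0.5]
width: 0.0004
```

>>> jog_arm([
  {"x": 0,"y": 0,"z": 0.002,"rx": 0,"ry": 0,"rz": 0},
  {"x": 0,"y": 0,"z": 0.002,"rx": 0,"ry": 0,"rz": 0},
])

```text
time: 2.95
tool_pos: [0.5386, 0.1618, 0.0856]
ee_rot: [3.118, -0.009, 1.515]
wrist_force: [-0.8, -0.5, 0.5]
width: 0.0001
```

>>> jog_arm([
  {"x": -0.002,"y": -0.002,"z": 0.003,"rx": 0.5,"ry": 1.4,"rz": 0},
  {"x": 0,"y": 0,"z": 0.003,"rx": 0,"ry": 0,"rz": 0},
  {"x": 0,"y": 0,"z": 0.003,"rx": 0,"ry": 0,"rz": 0},
])

```text
time: 3.2
tool_pos: [0.538, 0.1608, 0.078]
ee_rot: [3.122, -0.035, 1.516]
wrist_force: [-0.5, 1.3, 0.5]
width: 0.0004
```

>>> jog_arm([
  {"x": 0,"y": 0,"z": 0.003,"rx": 0,"ry": 0,"rz": 0},
  {"x": 0,"y": 0,"z": 0.003,"rx": 0,"ry": 0,"rz": 0},
])

```text
time: 3.37
tool_pos: [0.5381, 0.1608, 0.0773]
ee_rot: [3.121, -0.034, 1.516]
wrist_force: [-8.5, -2.6, 16.7]
width: 0.0005
```

>>> jog_arm([
  {"x": 0,"y": 0,"z": 0.003,"rx": 0,"ry": 0,"rz": 0},
  {"x": 0,"y": 0,"z": 0.003,"rx": 0,"ry": 0,"rz": 0},
])

```text
time: 3.53
tool_pos: [0.5381, 0.1608, 0.0774]
ee_rot: [3.12, -0.033, 1.516]
wrist_force: [-6.7, -1.9, 11.6]
width: 0.0005
```

>>> jog_arm([
  {"x": 0,"y": 0,"z": -0.012,"rx": 0,"ry": 0,"rz": 0},
  {"x": -0.02,"y": 0,"z": 0,"rx": 1.1,"ry": -2,"rz": 0},
  {"x": -0.03,"y": -0.002,"z": 0,"rx": 0,"ry": 0,"rz": 0},
  {"x": -0.03,"y": 0,"z": 0,"rx": 0,"ry": 0,"rz": 0},
  {"x": -0.02,"y": 0,"z": 0,"rx": 0,"ry": 0,"rz": 0},
  {"x": 0,"y": 0,"z": 0,"rx": 0,"ry": 0,"rz": 0},
  {"x": 0,"y": 0,"z": 0,"rx": 0,"ry": 0,"rz": 0},
])

```text
time: 4.12
tool_pos: [0.5316, 0.0591, 0.0913]
ee_rot: [3.135, 0.005, 1.519]
wrist_force: [-0.2, 0.2, 0.3]
width: 0.0006
```

Good. Press the second one.

>>> jog_arm([
  {"x": -0.005,"y": -0.002,"z": 0.006,"rx": 0,"ry": 0,"rz": 0.5},
  {"x": 0,"y": 0,"z": 0.004,"rx": 0,"ry": 0,"rz": 0},
  {"x": 0,"y": 0,"z": 0.003,"rx": 0,"ry": 0,"rz": 0},
  {"x": 0,"y": 0,"z": 0.003,"rx": 0,"ry": 0,"rz": 0},
  {"x": 0,"y": 0,"z": 0.003,"rx": 0,"ry": 0,"rz": 0},
])

```text
time: 4.53
tool_pos: [0.5301, 0.0565, 0.071]
ee_rot: [3.133, 0.005, 1.513]
wrist_force: [1.1, -1.6, 1.8]
width: 0.0006
```

>>> jog_arm([
  {"x": 0,"y": 0,"z": 0.003,"rx": 0,"ry": 0,"rz": 0},
  {"x": 0,"y": 0,"z": 0.003,"rx": 0,"ry": 0,"rz": 0},
  {"x": 0,"y": 0,"z": 0.003,"rx": 0,"ry": 0,"rz": 0},
])

```text
time: 4.78
tool_pos: [0.5311, 0.0573, 0.0618]
ee_rot: [3.131, 0.006, 1.514]
wrist_force: [0.9, -0.1, 1.7]
width: 0.0006
```

>>> jog_arm([
  {"x": -0.003,"y": 0,"z": 0.005,"rx": 0,"ry": 0,"rz": 0},
  {"x": 0,"y": 0,"z": 0.005,"rx": 0,"ry": 0,"rz": 0},
  {"x": 0,"y": 0,"z": 0.004,"rx": 0,"ry": 0,"rz": 0},
  {"x": 0,"y": 0,"z": 0.003,"rx": 0,"ry": 0,"rz": 0},
  {"x": 0,"y": 0,"z": 0,"rx": 0,"ry": 0,"rz": 0},
])

```text
time: 5.2
tool_pos: [0.53, 0.0552, 0.0418]
ee_rot: [3.134, 0.004, 1.515]
wrist_force: [-0.5, 0.1, 0.5]
width: 0.0002
```

>>> jog_arm([
  {"x": -0.001,"y": 0.004,"z": 0,"rx": 0,"ry": 0,"rz": 0},
  {"x": 0,"y": 0.004,"z": 0,"rx": 0,"ry": 0,"rz": 0},
  {"x": 0,"y": 0.003,"z": 0,"rx": 0,"ry": 0,"rz": 0},
  {"x": 0,"y": 0.002,"z": 0,"rx": 0,"ry": 0,"rz": 0},
  {"x": 0,"y": 0,"z": 0,"rx": 0,"ry": 0,"rz": 0},
])

```text
time: 5.62
tool_pos: [0.5404, 0.0535, 0.0388]
ee_rot: [-3.14, 0.003, 1.515]
wrist_force: [-1.6, 0.5, 0.8]
width: 0.0006
```

Run:
```python
from bench import robot,cams
import cv2
s=cams.snapshot("side")["img"][:,:,::-1];cv2.imwrite("pics/side1.png",cv2.resize(s[90:350,200:460],None,fx=2.2,fy=2.2))
o=robot.get_obs();print(o["tool_pos"].round(4),o["wrist_force"].round(2))
```

```text
[0.5404 0.0535 0.0388] [-0.94  0.58  0.39]
```

View pics/side1.png

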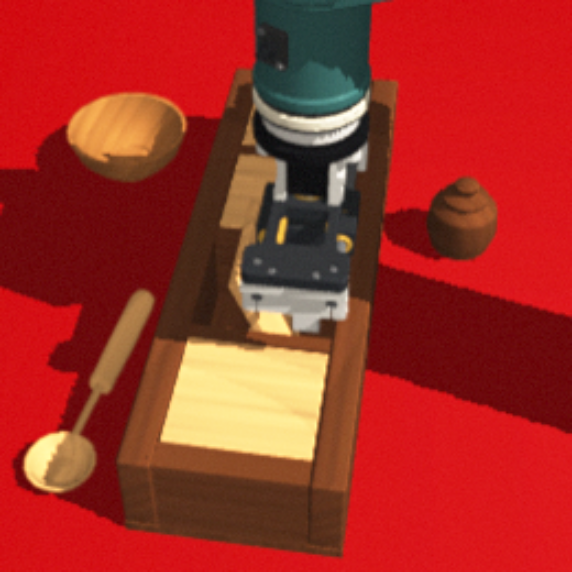

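>>> jog_arm([
  {"x": 0,"y": 0.003,"z": -0.002,"rx": 0,"ry": 0,"rz": 0},
  {"x": 0,"y": 0.002,"z": 0,"rx": 0,"ry": 0,"rz": 0},
  {"x": 0,"y": 0.002,"z": 0,"rx": 0,"ry": 0,"rz": 0},
])

```text
time: 5.92
tool_pos: [0.547, 0.0531, 0.0406]
ee_rot: [-3.138, 0.004, 1.515]
wrist_force: [-1.0, 0.4, -0.4]
width: 0.0005
```

>>> jog_arm([
  {"x": 0,"y": -0.006,"z": 0,"rx": 0,"ry": 0,"rz": 0},
  {"x": 0,"y": -0.006,"z": -0.005,"rx": 0,"ry": 0,"rz": 0},
  {"x": 0,"y": 0,"z": -0.02,"rx": 0,"ry": 0,"rz": 0},
  {"x": 0,"y": 0,"z": -0.03,"rx": 0,"ry": 0,"rz": 0},
  {"x": 0,"y": 0,"z": -0.03,"rx": 0,"ry": 0,"rz": 0},
  {"x": 0,"y": 0,"z": -0.03,"rx": 0,"ry": 0,"rz": 0},
  {"x": 0,"y": -0.03,"z": -0.03,"rx": 0,"ry": 0,"rz": 0},
  {"x": 0,"y": -0.035,"z": 0,"rx": 0,"ry": 0,"rz": 0},
  {"x": 0,"y": -0.035,"z": 0,"rx": 0,"ry": 0,"rz": 0},
  {"x": 0,"y": -0.035,"z": 0,"rx": 0,"ry": 0,"rz": 0},
  {"x": 0,"y": -0.02,"z": 0,"rx": 0,"ry": 0,"rz": 0},
  {"x": 0,"y": 0,"z": 0,"rx": 0,"ry": 0,"rz": 0},
])

```text
time: 6.92
tool_pos: [0.3783, 0.0629, 0.1979]
ee_rot: [3.121, 0.003, 1.514]
wrist_force: [0.0, -0.1, -0.1]
width: 0.0004
```

Run:
```python
from bench import robot,cams
import cv2
s=cams.snapshot("side")["img"][:,:,::-1];cv2.imwrite("pics/side2.png",cv2.resize(s[90:350,200:460],None,fx=2.2,fy=2.2))
t=cams.snapshot("top")["img"][:,:,::-1];cv2.imwrite("pics/top2.png",cv2.resize(t[90:290,200:460],None,fx=2.9,fy=2.9))
o=robot.get_obs();print(o["tool_pos"].round(4),o["wrist_force"].round(2))
```

```text
[0.3809 0.0626 0.1976] [ 0.3   1.01 -0.25]
```

View pics/side2.png

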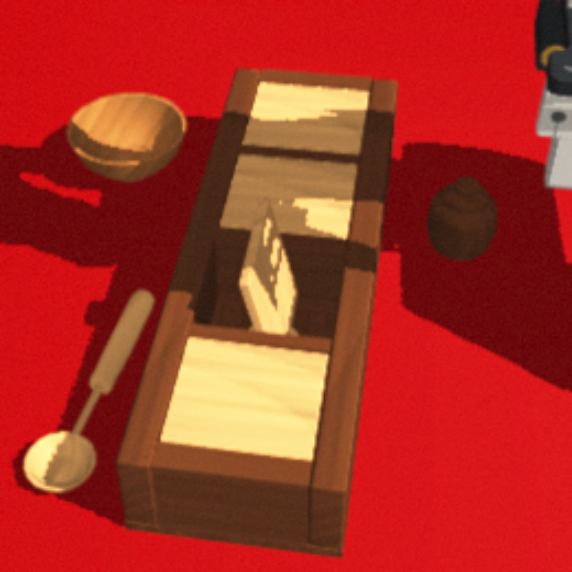

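View pics/top2.png

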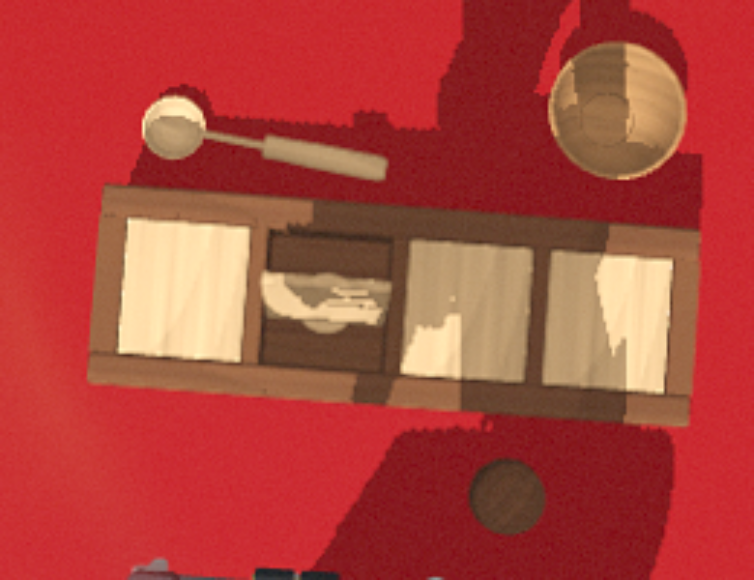

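Run:
```python
from h import *
a=-.061;c,s=np.cos(a),np.sin(a);C=np.array([.5672,.0504,.074])
def P(u,v,w,t):
    q=np.array([u*np.cos(t)-w*np.sin(t),v,u*np.sin(t)+w*np.cos(t)]);return C+[c*q[0]-s*q[1],s*q[0]+c*q[1],q[2]]
for t in(1.0,1.1,1.2,1.3,1.35):
    pts=[P(.05,v,w,t) for v in(.046,-.046) for w in (.004,-.004)]+[P(-.05,.046,.004,t),P(-.05,-.046,.004,t)]
    print(t,"top",((proj("top",pts)-[200,90])*2.9).round().tolist());print("  side",((proj("side",pts)-[200,90])*2.2).round().tolist())
```

```text
1.0 top [[260.0, 260.0], [262.0, 251.0], [390.0, 270.0], [390.0, 261.0], [262.0, 337.0], [380.0, 346.0]]
  side [[227.0, 286.0], [217.0, 289.0], [248.0, 200.0], [240.0, 203.0], [303.0, 374.0], [317.0, 287.0]]
1.1 top [[260.0, 267.0], [261.0, 257.0], [390.0, 276.0], [390.0, 266.0], [263.0, 332.0], [380.0, 340.0]]
  side [[233.0, 284.0], [223.0, 287.0], [254.0, 198.0], [245.0, 201.0], [297.0, 376.0], [312.0, 289.0]]
1.2 top [[259.0, 273.0], [260.0, 263.0], [389.0, 283.0], [390.0, 272.0], [263.0, 326.0], [381.0, 335.0]]
  side [[240.0, 283.0], [229.0, 285.0], [260.0, 197.0], [251.0, 199.0], [291.0, 377.0], [307.0, 290.0]]
1.3 top [[259.0, 280.0], [260.0, 269.0], [389.0, 289.0], [390.0, 279.0], [264.0, 321.0], [381.0, 329.0]]
  side [[247.0, 283.0], [236.0, 284.0], [267.0, 196.0], [257.0, 198.0], [285.0, 378.0], [301.0, 291.0]]
1.35 top [[258.0, 283.0], [259.0, 272.0], [389.0, 293.0], [389.0, 282.0], [264.0, 318.0], [381.0, 326.0]]
  side [[250.0, 282.0], [239.0, 283.0], [270.0, 196.0], [260.0, 197.0], [282.0, 379.0], [298.0, 292.0]]
```

```bash
python3 -c "
from bench import ticket
print(ticket.close_job())"
```

```text
the job is handed in; nothing more can be done
None
```

The free lid was the second one from the robot's left (the chest's +y end, if its y runs with the world's). It now stands open at about 1.3 rad, close to its stop, and the job is handed in.

- **Finding it:** With the fingers shut, I pressed the end lid first. It gave under 1 mm at about 12 to 17 N, so it was jammed. The next lid sank at about 2 N, so I did not press the other two.
- **Opening it:** I pushed that lid's near edge down into the compartment and swept it round with the fingertips. I then backed off and withdrew the arm, using about 7 s in all.
- **Last checks:** Both camera views, compared with a projected model of the lid, agree on a tilt of about 1.3 to 1.35 rad. The chest's position matched its first position to within about 1 pixel. By eye, the bowl, the pot and the spoon looked unmoved. The arm was clear of everything, with wrist force near zero.
- **Disagreement:** At the start the two cameras put the chest about 4 mm apart along its length, which did not matter for pressing. None of the checks failed.

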